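Gauge a finned attenuator body and hold it against the sprung stop

TASK

Lay the long black finned module on the bed of the assembly jig, centred and square to the sprung stop, with its smooth end towards the stop and its capped connector away from it, and press the height gauge's knob down till its sprung foot sits firmly on the module and gives a reading, pause, then let the gauge rise. Then push the module against the stop until the stop's face is about level with the front ends of its two guide cheeks (roughly 10 N; do not drive the stop to its end) and keep holding it there for me to fasten the connector: you finish while holding, still pushing. Leave everything else on the bench where it is.

Things in the scene. Friction and masses are not known exactly. Their poses are not given: they have to be found in the camera images.
- module_center (a point): Centre of the loose module: black finned bar lying flat, 150 long x 50 wide x 50 high mm, 0.3 to 0.55 kg, smooth top and ends, gripped across its 50 mm width. x runs along it to the smooth front end (75 mm off, the end for the stop), y across, z up; top and underside are 25 mm above and below. Gripping it 25 to 40 mm behind the centre (-x) keeps the gripper clear of the gauge.
- module_cap (a point): Tip of the coax connector's white cap in the middle of the module's rear end; the 20 mm thick connector sticks out 28 mm, so this point is 103 mm behind the module's centre.
- jig_bed (a point): On top of the jig's flat fixed aluminium bed, 12 mm above the bench. x points along the jig to the stop, y across, z up. The bed spans x -140 to 160 mm, y +-80 mm. Free stop's face: x = 60 mm. Gauge axis: x = 30, y = 0; its fixed arm, 30 mm wide, overhangs from x = 17 mm to a column behind the stop, underside 118 mm above the bed. Module right: centre 25 mm up, y = 0, x along this x.
- stop_face (a point): Centre of the front of the sprung stop, an upright steel plate 80 wide x 40 high mm that looks to the jig's -x, 22 mm above the bed. It moves along the jig's x with joint stop. The fixed grey guide cheeks on either side (92 mm apart, 38 mm high) have their front ends 16 mm behind the face of the free stop.
- stop (a joint): How far the stop is pushed back, m: 0 free, 0.016 level with the front ends of the cheeks, 0.035 its hard end. Spring 600 N/m from 0 (0.016 = 9.6 N).
- gauge_knob (a point): Centre of the flat top of the gauge's round black knob, 32 mm across and 18 mm high, 231 mm above the bed when the gauge is up. It goes straight down with the rod, at whose lower end hangs an 18 mm round sprung foot, its underside 141 mm below this point when free.
- gauge (a joint): How far the gauge's knob and rod are pressed down, m: 0 up (foot 90 mm above the bed), 0.040 when the foot just meets the top of the module lying on the bed, 0.055 its end. A light spring lifts it: about 1.3 N at 0, about 9 N near its end with the foot on the module; it comes back up by itself.
- tall_module: Bystander: black finned block 70 x 60 x 100 mm high with two connectors on top. Origin under its centre.
- short_module: Bystander: black finned block 80 x 60 x 45 mm high with one connector on top. Origin under its centre.
- tape_roll: Bystander: white roll lying flat, 84 mm across, 35 mm high. Origin under its centre.
- screwdriver: Bystander: screwdriver lying on the bench. Origin at its underside.
- jack_a: Bystander: loose connector standing on its flange between the module and the jig, 24 mm across, 28 mm high.
- jack_b: Bystander: another loose connector, at the bench's right side, 24 mm across, 28 mm high.
Things that resemble listed ones, but are neither listed nor needed, are in the scene too. What is shaped like the part that bears module_center but green or orange is not meant.

How it is judged (in metres and radians):
On the way, in this order (a step that is already met when the one before it is completed fails the run):
1. the gauge's foot rests on the top of the module and is pushed up 3 mm or more in its rod; the module lies flat, square and centred on the jig's bed, and the gauge is still (z of module_center in the frame of jig_bed between 0.02 and 0.03 m and angle between module_center's own z axis and vertical below 0.06 rad and y of module_center in the frame of jig_bed between -0.014 and 0.014 m and angle between the x axis of module_center and the x axis of jig_bed, either way round below 0.1 rad and x of module_cap in the frame of jig_bed below -0.06 m and value of joint foot between 0.003 and 0.0175 m and contact force between gauge and module above 0.5 N and velocity of joint gauge between -0.01 and 0.01 m/s), for 0.2 s.
2. the gauge is back up (value of joint gauge below 0.005 m), for 0.1 s.
At the end, for the whole second after the job is handed in: Module flat on the bed, within 14 mm of its middle line and 0.10 rad of square, connector away from the stop, held by the fingers, pushing the stop back 8 to 26 mm with a steady 5 to 16 N, robot off the stop; gauge up (under 5 mm); no bystander moved 20 mm (z of module_center in the frame of jig_bed between 0.02 and 0.03 m and angle between module_center's own z axis and vertical below 0.06 rad and y of module_center in the frame of jig_bed between -0.014 and 0.014 m and angle between the x axis of module_center and the x axis of jig_bed, either way round below 0.1 rad and x of module_cap in the frame of jig_bed below -0.06 m and value of joint stop between 0.008 and 0.026 m and contact force between stop and module between 5 and 16 N and velocity of joint stop between -0.005 and 0.005 m/s and value of joint gauge below 0.005 m and contact force between the fingers and module above 3 N and contact force between each of the arm, the fingers and stop below 0.3 N and distance of each of tall_module, short_module, tape_roll, screwdriver, jack_a, jack_b from where it was at the start of the episode below 0.02 m); the arm keeps its last pose, push and grip.
It fails at once if the stop is driven to its end (over 32 mm) (value of joint stop above 0.032 m).
It fails at once if a bystander is shoved 20 mm or more (distance of any of tall_module, short_module, tape_roll, screwdriver, jack_a, jack_b from where it was at the start of the episode above 0.02 m).
It also fails if it takes over 67 s, if anything falls off the work surface, if the arm or the gripper's body presses on something with over 40 N, if the wrist force passes 120 N, or if a joint passes its speed limit or range.

ROBOT

A 6-joint arm with a two-finger parallel gripper is mounted at the origin on the work surface. World frame = base frame: x ahead of the robot, y to its left, z up, the work surface at z = 0. Lengths are in m, angles in degrees, forces in N, time in s.
With the tool pointing down it reaches from about 0.325 to 0.75 m from the base axis. Payload 7.6 kg.
Tool frame: the origin (TCP) lies at the very end of the fingers, on their centre line; the grasp point (between the pads) lies 19 mm behind it; z points along the fingers, y is the line along which they close (so a half turn about z gives the same grasp; the last joint's range is limited). The gripper opens to 85 mm and grips with 20 to 120 N. Pads are 22 mm wide; open, the fingers measure 114 mm over their backs; the gripper's body (76 mm by 85 mm) begins 54 mm behind the grasp point. The pads swing forward as they close: fully open they stand 13 mm farther back than shut.
Start: joints at [-69.574, 2.991, 80.254, -0, 96.75, -4.028], TCP at [0.217, -0.478, 0.231] pointing down, gripper open.
Joint ranges: [-166.34, 166.34], [-52.06, 124.39], [6.96, 135.62], [-60.46, 240.46], [14.63, 156.25], [-167.68, 167.68]. Speed limits (degrees/s): [147.25, 147.25, 172.46, 180, 180, 180].

INTERFACE

Orientations are given as a 3x3 rotation matrix whose columns are the frame's x, y, z axes.
In Python, from cell import get_obs, capture, camera_model, job_done gives the robot as it stands.
- The arm moves only by the shell command python3 -m crank 'ROWS'. ROWS is JSON, a list that holds one entry, the list of rows, each a list of 7 numbers: the shift along the tool's x, y, z in m, then the turn, a rotation vector about the tool's x, y, z in rad, then the gripper command: -1 is shut, 1 is fully open, values between are in proportion. In form: [[[x, y, z, rx, ry, rz, gripper], ...]]. A call has 1 to 20 rows; each row is the pose to reach, as a shift and turn from the pose commanded when the call began, along the tool's axes at that moment; what a row does not reach only later rows make up. A row lasts 1/10 s, in which the tool goes at most 50 mm and 8.59 degrees, less where a joint would pass 70% of its speed; a pose out of reach is approached as far as the arm can. A call with a gripper value outside its range is refused whole. The fingers move at their own pace and stop on an object; the grip force is fixed at half the most. Time passes only in rows, so rows that repeat a pose let the fingers close. It gives the time, the measured TCP pose, the force, the opening and the grip force at its end, in the units of the state.
- get_obs(): the state, without advancing time (a new reading comes with each control period).
- capture(name): name is "side" or "top"; returns the picture (400x640x3 uint8, red, green, blue); there is no depth.
- camera_model(name): a dict with "K" (3x3 intrinsics, pixels), "rvec" (rotation vector, rad) and "tvec" (3), from world to camera coordinates, as OpenCV has them. Camera axes: x right, y down, z forward; pixel columns grow to the right and rows downward; lengths in m; the calibration is good to about 2 mm. A picture is of the moment at which its call begins. camera_model takes no time and is no camera call.
- job_done(): hands the job in; it is judged then, once.
The state is a dict: "clock": time; "joint_pos": joint angles; "dq": joint speeds; "tau": joint torques, N m; "tool_pos": TCP position; "ee_rot": TCP orientation; "ft_force": force on the tool from outside, world axes, zero at the start; "wrist_torque": the same for the moment, N m; "finger_gap": opening from 0.0 (shut) to 1.0 (fully open); "grasp_force": force on a finger pad.
Only numpy, scipy, OpenCV 4.12 (cv2) and the standard library are available. Lean on these libraries where they do the work, as an engineer would, in place of code of your own. Each camera call takes 0.05 s, during which the arm holds its last target. There are 200 camera calls.

## Working session

There is one attempt and no reset: what is moved stays moved. The work goes in short steps, Python scripts to look and compute and a shell command to move; the robot and the scene stay as the last step left them, time stands still between calls to the robot, and variables do not carry over. Pictures are saved under pics/ and viewed, at most 10 in all, crops included, and the job is handed in when it is done.

```bash
mkdir -p pics; ls
python3 - <<'E'
from cell import *
import cv2,numpy as np
for n in("side","top"):
    im=capture(n); cv2.imwrite(f"pics/{n}0.png",im[:,:,::-1]); m=camera_model(n)
    R=cv2.Rodrigues(np.array(m["rvec"],float))[0]; print(n,m["K"],-R.T@np.array(m["tvec"]).ravel())
o=get_obs(); print(o["clock"],o["tool_pos"],o["ee_rot"],o["finger_gap"])
E
```

```text
pics
side [[420.256931     0.         323.73052433]
 [  0.         420.256931   200.76011545]
 [  0.           0.           1.        ]] [-0.29202187  0.81033572  0.92957435]
top [[517.10444498   0.         308.87047085]
 [  0.         517.10444498 190.18318904]
 [  0.           0.           1.        ]] [0.27763448 0.01959155 1.67043322]
0.1 [ 0.21726689 -0.47765037  0.23054382] [[ 9.10297033e-01  4.13955400e-01 -4.88533067e-04]
 [ 4.13955678e-01 -9.10296104e-01  1.30367364e-03]
 [ 9.49529965e-05 -1.38896128e-03 -9.99999031e-01]] 0.9972185763684536
```

View pics/top0.png

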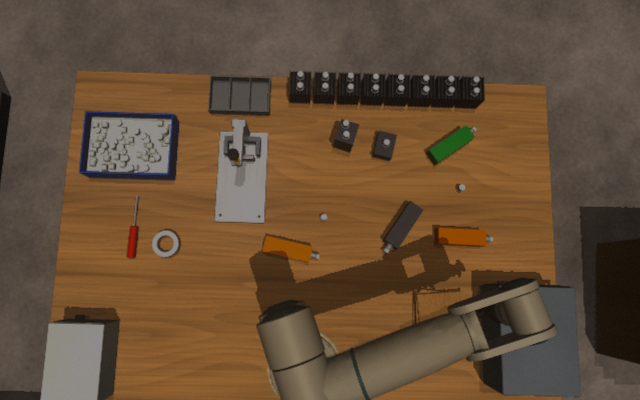

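View pics/side0.png

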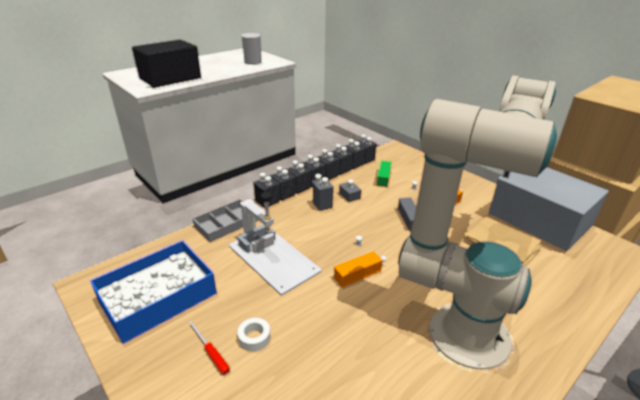

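The top view shows one long black module at (403,227) with its white cap at (386,250). The jig is at (242,177), with the stop and gauge at its upper end near (240,148). The green bar (450,145) and the orange bars (288,248) and (461,237) are look-alikes in the wrong colours. The side view shows the jig at (275,260) and the module at (407,213), partly hidden by the arm. I'll confirm in an enlarged crop.

Run:
```python
import cv2,numpy as np
t=cv2.imread("pics/top0.png");s=cv2.imread("pics/side0.png")
f=lambda im,x,y,w,h,k:cv2.resize(im[y:y+h,x:x+w],None,fx=k,fy=k,interpolation=cv2.INTER_CUBIC)
a=f(t,205,110,80,120,5) #400x600
b=f(t,375,195,80,60,5)  #400x300
c=f(s,225,190,100,75,4) #400x300
cv2.imwrite("pics/crop1.png",np.hstack([a,np.vstack([b,c])]))
```

```text
(no output)
```

View pics/crop1.png

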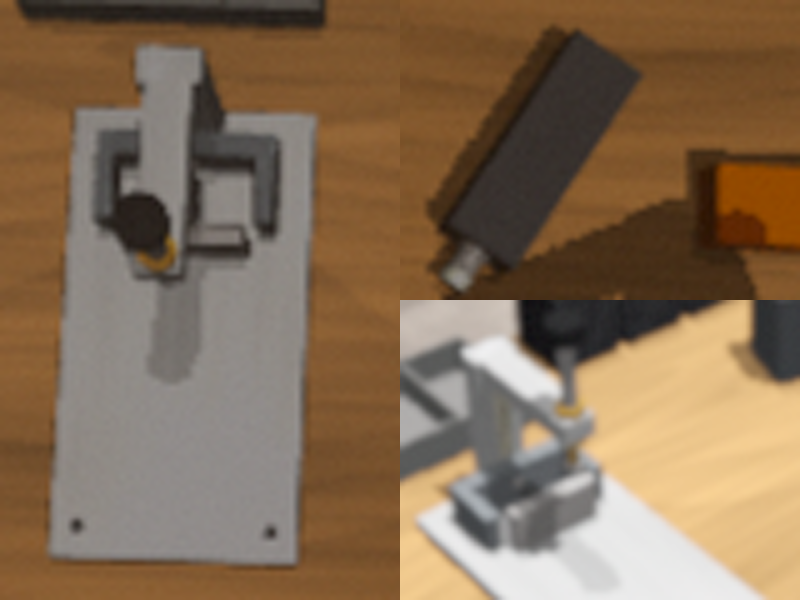

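The crop confirms the only long black finned bar. Its top corners are at about (410.6,201), (423,210), (397,249) and (383.6,240.6), with the cap tip at (386,251), so the smooth end is up and to the right. The bed corners are (220,132), (268,133), (264,223) and (215,221). The knob is at (233,154) in the top view and (267,195) in the side view.

```bash
cat > h.py <<'E'
import cv2,numpy as np
from cell import *
def cam(n):
    m=camera_model(n); K=np.array(m["K"],float);R=cv2.Rodrigues(np.array(m["rvec"],float))[0];t=np.array(m["tvec"],float).ravel()
    return K,R,t
def ray(n,p):
    K,R,t=cam(n); d=R.T@np.linalg.solve(K,[p[0],p[1],1]); return -R.T@t,d
def onz(n,p,z):
    c,d=ray(n,p); return c+d*(z-c[2])/d[2]
def tri(pt,ps):
    c1,d1=ray("top",pt);c2,d2=ray("side",ps)
    s=np.linalg.lstsq(np.c_[d1,-d2],c2-c1,rcond=None)[0]; a=c1+d1*s[0];b=c2+d2*s[1]
    return (a+b)/2,np.linalg.norm(a-b)
def proj(n,P):
    m=camera_model(n); return cv2.projectPoints(np.array(P,float).reshape(-1,3),np.array(m["rvec"],float),np.array(m["tvec"],float),np.array(m["K"],float),None)[0].reshape(-1,2)
E
python3 - <<'E'
from h import *
np.set_printoptions(precision=4,suppress=True)
C=lambda x,y:(205+x/5,110+y/5)
bed=np.array([onz("top",C(*p),.012) for p in[(76,108),(316,115),(297,563),(50,556)]])
print(bed,bed.mean(0)); 
f=bed[:2].mean(0)-bed[2:].mean(0); l=(bed[0]+bed[3]-bed[1]-bed[2])/2
print("len",np.linalg.norm(f),"wid",np.linalg.norm(l),"yaw",np.degrees(np.arctan2(f[1],f[0])),np.degrees(np.arctan2(-l[0],l[1])))
D=lambda x,y:(375+(x-400)/5,195+y/5)
m=np.array([onz("top",D(*p),.05) for p in[(578,30),(640,75),(510,270),(443,228)]])
f=m[:2].mean(0)-m[2:].mean(0); l=(m[0]+m[3]-m[1]-m[2])/2
print(m,m.mean(0),"len",np.linalg.norm(f),"wid",np.linalg.norm(l),"yaw",np.degrees(np.arctan2(f[1],f[0])),np.degrees(np.arctan2(-l[0],l[1])))
print("cap",onz("top",D(455,280),.025))
print("knob",tri(C(142,222),(266.8,194.5)))
E
```

```text
[[0.7447 0.3003 0.012 ]
 [0.745  0.1417 0.012 ]
 [0.4472 0.1419 0.012 ]
 [0.4472 0.3005 0.012 ]] [0.596  0.2211 0.012 ]
len 0.2976549501455291 wid 0.15861193867297085 yaw -0.035282597198170625 0.04802043016040584
[[ 0.5255 -0.3217  0.05  ]
 [ 0.4978 -0.3609  0.05  ]
 [ 0.3725 -0.2782  0.05  ]
 [ 0.3975 -0.2362  0.05  ]] [ 0.4483 -0.2993  0.05  ] len 0.1520336948437322 wid 0.048439917167713495 yaw -33.59453231901491 -32.95199986763495
cap [ 0.3667 -0.2478  0.025 ]
knob (array([0.6142, 0.2203, 0.2436]), np.float64(2.5114422861169973e-05))
```

```bash
python3 -m crank '[[[0.0885,-0.032,0.03,0,0,0.33,1],[0.177,-0.064,0.05,0,0,0.66,1],[0.2655,-0.0966,0.07,0,0,1.009,1],[0.2655,-0.0966,0.08,0,0,1.009,1],[0.2655,-0.0966,0.08,0,0,1.009,1],[0.2655,-0.0966,0.08,0,0,1.009,1],[0.2655,-0.0966,0.08,0,0,1.009,1],[0.2655,-0.0966,0.08,0,0,1.009,1],[0.2655,-0.0966,0.08,0,0,1.009,1],[0.2655,-0.0966,0.08,0,0,1.009,1],[0.2655,-0.0966,0.08,0,0,1.009,1]]]'
python3 - <<'E'
from h import *
f=lambda im,x,y,w,h,k:cv2.resize(im[y:y+h,x:x+w],None,fx=k,fy=k,interpolation=cv2.INTER_CUBIC)
t=capture("top")[:,:,::-1];s=capture("side")[:,:,::-1]
cv2.imwrite("pics/c2.png",np.hstack([f(t,365,185,80,120,5),f(s,370,160,80,120,5)]))
o=get_obs();print(o["tool_pos"],o["ee_rot"],o["joint_pos"])
E
```

```text
clock: 1.2
tool_pos: [0.4188, -0.2805, 0.1514]
ee_rot: [[0.835, -0.55, 0.0], [-0.55, -0.835, -0.0], [0.0, 0.0, -1.0]]
ft_force: [-0.3, -0.4, -0.1]
finger_gap: 0.999
grasp_force: 0.0
[ 0.41879862 -0.28052595  0.15147175] [[ 8.35112724e-01 -5.50078777e-01  2.78862531e-04]
 [-5.50078698e-01 -8.35112763e-01 -3.14025727e-04]
 [ 4.05620547e-04  1.08850542e-04 -9.99999912e-01]] [-3.80111771e+01  1.84988577e+00  9.05919932e+01 -4.34074442e-03
  8.75344525e+01  8.53614253e+01]
```

View pics/c2.png

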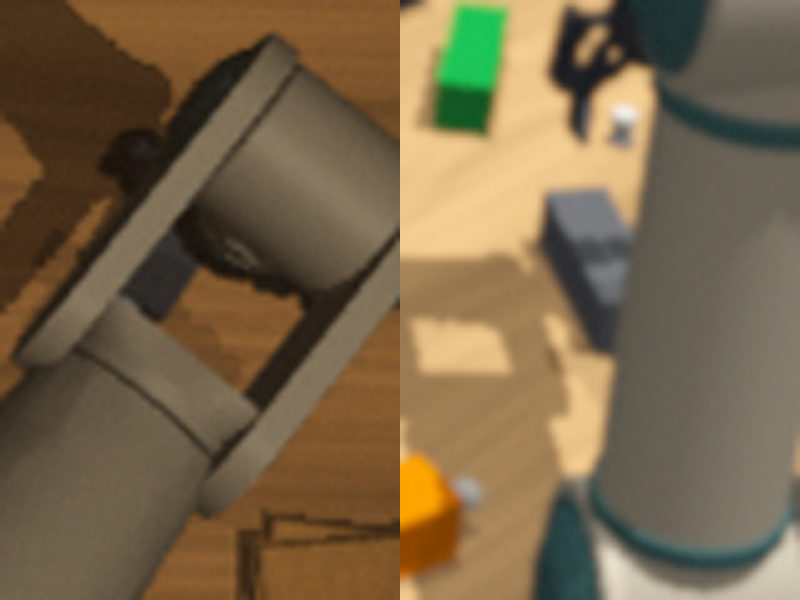

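In the side view the module's front top corners show at about (400,198.6) and (411.6,198), and the rest is behind the arm. I'll triangulate those with the top view to check height and position.

Run:
```python
from h import *
print(tri((410.6,201),(400,198.6)),tri((423,210),(411.6,198)))
```

```text
(array([ 0.52360563, -0.32445284,  0.04554998]), np.float64(0.006258022712157035)) (array([ 0.49663627, -0.36330197,  0.04528923]), np.float64(0.0044003751046024515))
```

```bash
python3 -m crank '[[[0,0,0.045,0,0,0,1],[0,0,0.085,0,0,0,1],[0,0,0.115,0,0,0,1],[0,0,0.135,0,0,0,1],[0,0,0.145,0,0,0,1],[0,0,0.145,0,0,0,1],[0,0,0.145,0,0,0,1],[0,0,0.145,0,0,0,-1],[0,0,0.145,0,0,0,-1],[0,0,0.145,0,0,0,-1],[0,0,0.145,0,0,0,-1],[0,0,0.145,0,0,0,-1],[0,0,0.145,0,0,0,-1],[0,0,0.145,0,0,0,-1],[0,0,0.145,0,0,0,-1],[0,0,0.145,0,0,0,-1]]]'
```

```text
clock: 2.9
tool_pos: [0.4196, -0.2806, 0.0075]
ee_rot: [[0.835, -0.55, 0.001], [-0.55, -0.835, -0.001], [0.002, 0.0, -1.0]]
ft_force: [-1.4, 0.9, 5.5]
finger_gap: 0.578
grasp_force: 63.5
```

Gripped at the expected width (49 mm). Next I lift and carry.

```bash
python3 -m crank '[[[0,0,-0.02,0,0,0,-1],[0,0,-0.05,0,0,0,-1],[0,0,-0.09,0,0,0,-1],[-0.010,-0.02,-0.12,0,0,-0.03,-1],[-0.026,-0.05,-0.125,0,0,-0.07,-1],[-0.047,-0.09,-0.125,0,0,-0.12,-1],[-0.068,-0.13,-0.125,0,0,-0.17,-1],[-0.089,-0.17,-0.125,0,0,-0.23,-1],[-0.109,-0.21,-0.125,0,0,-0.28,-1],[-0.130,-0.25,-0.125,0,0,-0.34,-1],[-0.151,-0.29,-0.125,0,0,-0.39,-1],[-0.172,-0.33,-0.125,0,0,-0.44,-1],[-0.193,-0.37,-0.125,0,0,-0.49,-1],[-0.211,-0.405,-0.125,0,0,-0.54,-1],[-0.224,-0.43,-0.125,0,0,-0.57,-1],[-0.2329,-0.4472,-0.125,0,0,-0.5824,-1],[-0.2329,-0.4472,-0.125,0,0,-0.5824,-1],[-0.2329,-0.4472,-0.125,0,0,-0.5824,-1],[-0.2329,-0.4472,-0.125,0,0,-0.5824,-1],[-0.2329,-0.4472,-0.125,0,0,-0.5824,-1]]]'
python3 - <<'E'
from h import *
f=lambda im,x,y,w,h,k:cv2.resize(im[y:y+h,x:x+w],None,fx=k,fy=k,interpolation=cv2.INTER_CUBIC)
t=capture("top")[:,:,::-1];s=capture("side")[:,:,::-1]
cv2.imwrite("pics/c3.png",np.hstack([f(t,200,120,80,120,5),f(s,220,180,120,120*3//2-60+60,10/3)[:600]]))
E
```

```text
clock: 4.9
tool_pos: [0.4704, 0.2206, 0.1311]
ee_rot: [[1.0, -0.001, -0.0], [-0.001, -1.0, -0.0], [-0.0, 0.0, -1.0]]
ft_force: [0.1, 0.7, -4.1]
finger_gap: 0.579
grasp_force: 64.0
```

View pics/c3.png

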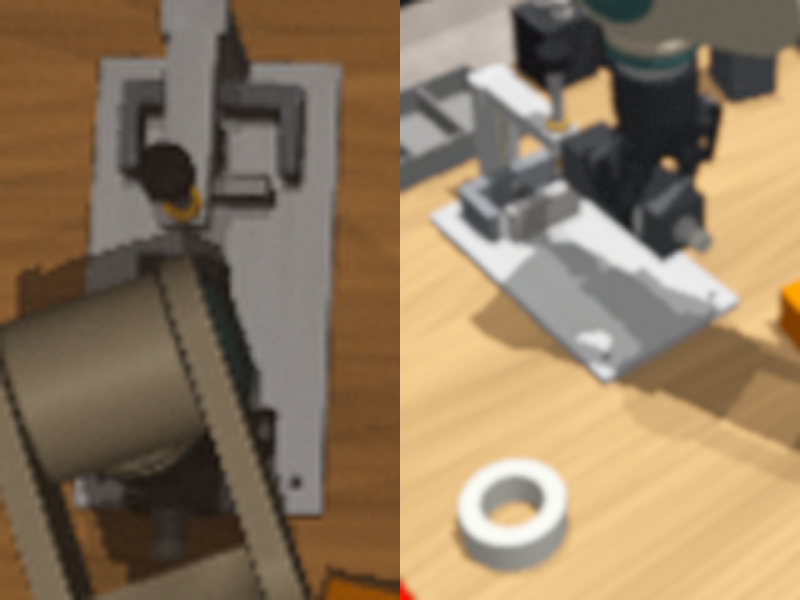

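The side view shows the module held level with its front towards the gauge. The cap tip is at side (311.5,252) and about (233.6,232) in the top view.

```bash
python3 - <<'E'
from h import *
print(tri((233.6,231.5),(311.5,251.5)), proj("top",[.402,.221,.15]),proj("side",[.402,.221,.15]))
E
python3 -m crank '[[[0,0,0.03,0,0,0,-1],[0,0,0.06,0,0,0,-1],[0,0,0.085,0,0,0,-1],[0,0,0.1,0,0,0,-1],[0,0,0.104,0,0,0,-1],[0,0,0.104,0,0,0,-1],[0,0,0.104,0,0,0,-1]]]'
```

```text
(array([0.40417061, 0.2205078 , 0.15518792]), np.float64(0.0007873673889508222)) [[233.53382411 232.28567095]] [[311.99698097 253.3897289 ]]
clock: 5.7
tool_pos: [0.4713, 0.2217, 0.0286]
ee_rot: [[1.0, -0.0, 0.002], [-0.0, -1.0, 0.001], [0.002, -0.001, -1.0]]
ft_force: [0.2, 0.3, -4.5]
finger_gap: 0.578
grasp_force: 63.9
```

```bash
python3 -m crank '[[[0.015,0,0,0,0,0,-1],[0.03,0,0,0,0,0,-1],[0.045,0,0,0,0,0,-1],[0.055,0,0.002,0,0,0,-1],[0.057,0,0.005,0,0,0,-1],[0.057,0,0.007,0,0,0,-1],[0.057,0,0.0085,0,0,0,-1],[0.057,0,0.0085,0,0,0,-1],[0.057,0,0.0085,0,0,0,-1]]]'
```

```text
clock: 6.6
tool_pos: [0.5272, 0.2215, 0.0195]
ee_rot: [[1.0, 0.0, 0.0], [0.0, -1.0, -0.0], [0.0, 0.0, -1.0]]
ft_force: [-5.3, -3.2, 4.7]
finger_gap: 0.581
grasp_force: 64.6
```

```bash
python3 -m crank '[[[0,0,0,0,0,0,1],[0,0,0,0,0,0,1],[0,0,0,0,0,0,1],[0,0,0,0,0,0,1],[0,0,0,0,0,0,1],[0,0,0,0,0,0,1],[0,0,-0.02,0,0,0,1],[0,0,-0.06,0,0,0,1],[0,0,-0.105,0,0,0,1],[0,0,-0.15,0,0,0,1],[0,0,-0.195,0,0,0,1],[0,0,-0.24,0,0,0,1],[0,0,-0.27,0,0,0,1],[0,0,-0.28,0,0,0,1],[0,0,-0.28,0,0,0,-1],[0,0,-0.28,0,0,0,-1],[0,0,-0.28,0,0,0,-1],[0,0,-0.28,0,0,0,-1],[0,0,-0.28,0,0,0,-1]]]'
python3 - <<'E'
from h import *
f=lambda im,x,y,w,h,k:cv2.resize(im[y:y+h,x:x+w],None,fx=k,fy=k,interpolation=cv2.INTER_CUBIC)
t=capture("top")[:,:,::-1];s=capture("side")[:,:,::-1]
cv2.imwrite("pics/c4.png",np.hstack([f(t,200,120,80,120,5),f(s,225,190,80,120,5)]))
E
```

```text
clock: 8.5
tool_pos: [0.5272, 0.2215, 0.2978]
ee_rot: [[1.0, 0.0, -0.002], [0.0, -1.0, -0.001], [-0.002, 0.001, -1.0]]
ft_force: [-0.2, -0.0, 1.3]
finger_gap: 0.146
grasp_force: 0.0
```

View pics/c4.png

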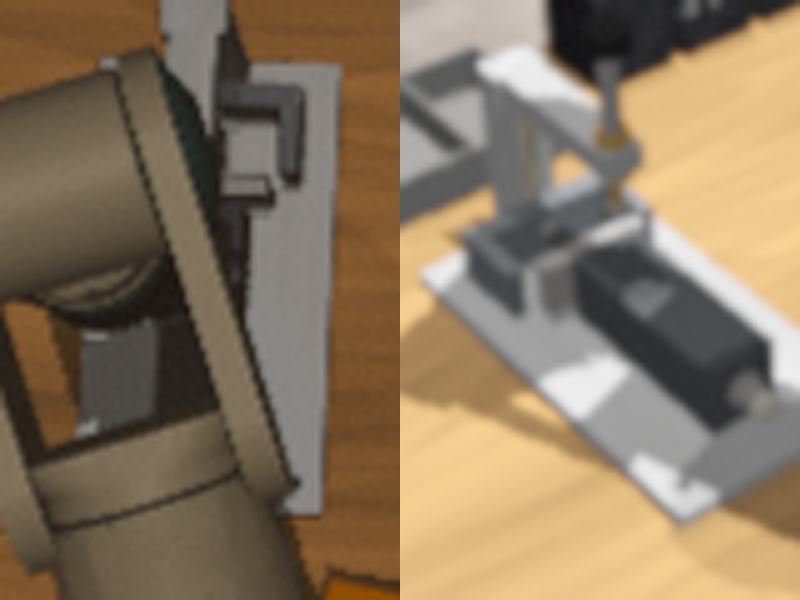

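The module lies flat and square, front end next to the stop at about side (345,245), with the gauge foot above it. Next I press the knob.

```bash
python3 -m crank '[[[0.04,0,0,0,0,0,-1],[0.08,0.001,0,0,0,0,-1],[0.088,0.001,0.015,0,0,0,-1],[0.088,0.001,0.035,0,0,0,-1],[0.088,0.001,0.045,0,0,0,-1],[0.088,0.001,0.053,0,0,0,-1],[0.088,0.001,0.061,0,0,0,-1],[0.088,0.001,0.069,0,0,0,-1],[0.088,0.001,0.077,0,0,0,-1],[0.088,0.001,0.085,0,0,0,-1],[0.088,0.001,0.092,0,0,0,-1],[0.088,0.001,0.097,0,0,0,-1],[0.088,0.001,0.101,0,0,0,-1],[0.088,0.001,0.104,0,0,0,-1],[0.088,0.001,0.104,0,0,0,-1],[0.088,0.001,0.104,0,0,0,-1],[0.088,0.001,0.104,0,0,0,-1]]]'
python3 - <<'E'
from h import *
f=lambda im,x,y,w,h,k:cv2.resize(im[y:y+h,x:x+w],None,fx=k,fy=k,interpolation=cv2.INTER_CUBIC)
cv2.imwrite("pics/c5.png",f(capture("side")[:,:,::-1],220,150,120,120,5))
E
```

```text
clock: 10.3
tool_pos: [0.6153, 0.2207, 0.1956]
ee_rot: [[1.0, 0.0, 0.001], [0.0, -1.0, 0.0], [0.001, -0.0, -1.0]]
ft_force: [-5.9, 0.1, 6.9]
finger_gap: -0.0
grasp_force: 3.6
```

View pics/c5.png

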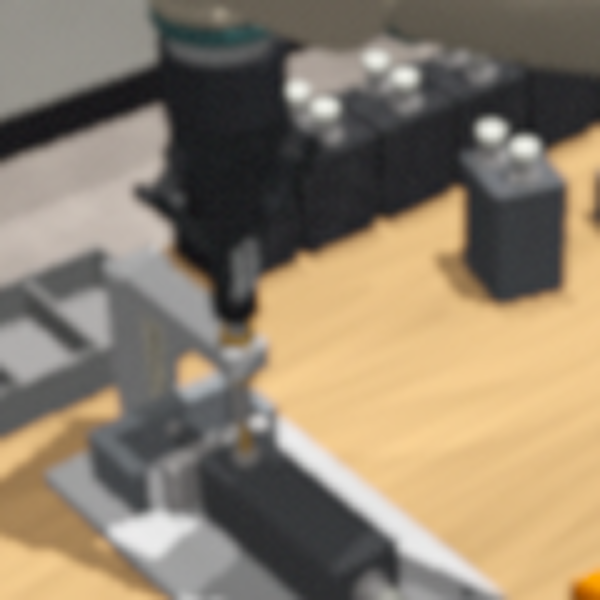

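The foot at about crop (245,450) is on the module's top, and the 6.9 N fits a compressed foot. I'll press 2 mm more, pause, then let it rise.

```bash
python3 -m crank '[[[0,0,0.002,0,0,0,-1],[0,0,0.002,0,0,0,-1],[0,0,0.002,0,0,0,-1],[0,0,0.002,0,0,0,-1],[0,0,0.002,0,0,0,-1],[0,0,0.002,0,0,0,-1],[0,0,0.002,0,0,0,-1],[0,0,0.002,0,0,0,-1]]]'
python3 -m crank '[[[0,0,-0.008,0,0,0,-1],[0,0,-0.016,0,0,0,-1],[0,0,-0.026,0,0,0,-1],[0,0,-0.036,0,0,0,-1],[0,0,-0.046,0,0,0,-1],[0,0,-0.056,0,0,0,-1],[0,0,-0.08,0,0,0,-1],[0,0,-0.104,0,0,0,-1],[0,0,-0.104,0,0,0,-1],[0,0,-0.104,0,0,0,-1],[0,0,-0.104,0,0,0,-1],[-0.04,-0.001,-0.104,0,0,0,-1],[-0.08,-0.001,-0.104,0,0,0,-1],[-0.088,-0.001,-0.104,0,0,0,1],[-0.088,-0.001,-0.104,0,0,0,1],[-0.088,-0.001,-0.104,0,0,0,1],[-0.088,-0.001,-0.104,0,0,0,1]]]'
python3 - <<'E'
from h import *
f=lambda im,x,y,w,h,k:cv2.resize(im[y:y+h,x:x+w],None,fx=k,fy=k,interpolation=cv2.INTER_CUBIC)
t=capture("top")[:,:,::-1];s=capture("side")[:,:,::-1]
cv2.imwrite("pics/c6.png",np.hstack([f(t,200,120,80,120,5),f(s,225,190,80,120,5)]))
E
```

```text
clock: 11.15
tool_pos: [0.6153, 0.2207, 0.1938]
ee_rot: [[1.0, 0.0, 0.001], [0.0, -1.0, 0.0], [0.001, -0.0, -1.0]]
ft_force: [-5.9, -0.5, 7.9]
finger_gap: 0.001
grasp_force: 3.8
clock: 12.85
tool_pos: [0.5283, 0.2214, 0.2963]
ee_rot: [[1.0, -0.0, -0.0], [-0.0, -1.0, -0.0], [-0.0, 0.0, -1.0]]
ft_force: [-0.1, 0.5, -0.5]
finger_gap: 0.68
grasp_force: 0.0
```

View pics/c6.png

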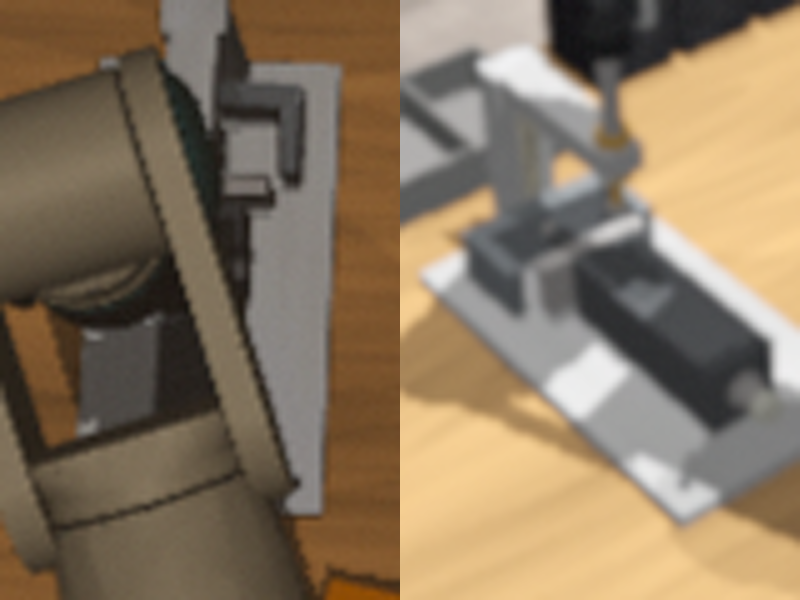

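The module hasn't moved and the gauge is back up. Next I regrip.

```bash
python3 -m crank '[[[0,0,0,0,0,0,1],[0,0,0.01,0,0,0,1],[0,0,0.055,0,0,0,1],[0,0,0.1,0,0,0,1],[0,0,0.145,0,0,0,1],[0,0,0.19,0,0,0,1],[0,0,0.23,0,0,0,1],[0,0,0.26,0,0,0,1],[0,0,0.272,0,0,0,1],[0,0,0.274,0,0,0,1],[0,0,0.274,0,0,0,1],[0,0,0.274,0,0,0,-1],[0,0,0.274,0,0,0,-1],[0,0,0.274,0,0,0,-1],[0,0,0.274,0,0,0,-1],[0,0,0.274,0,0,0,-1],[0,0,0.274,0,0,0,-1],[0,0,0.274,0,0,0,-1]]]'
```

```text
clock: 14.75
tool_pos: [0.5283, 0.2217, 0.0244]
ee_rot: [[1.0, 0.0, 0.003], [0.0, -1.0, 0.0], [0.003, -0.0, -1.0]]
ft_force: [-0.5, -1.2, 4.8]
finger_gap: 0.583
grasp_force: 64.0
```

```bash
for i in 1; do python3 -m crank '[[[0.002,0,-0.0005,0,0,0,-1],[0.004,0,-0.0005,0,0,0,-1],[0.006,0,-0.0005,0,0,0,-1],[0.008,0,-0.0005,0,0,0,-1],[0.010,0,-0.0005,0,0,0,-1],[0.010,0,-0.0005,0,0,0,-1],[0.010,0,-0.0005,0,0,0,-1],[0.010,0,-0.0005,0,0,0,-1]]]'; done
python3 -m crank '[[[0.002,0,0,0,0,0,-1],[0.004,0,0,0,0,0,-1],[0.005,0,0,0,0,0,-1],[0.005,0,0,0,0,0,-1],[0.005,0,0,0,0,0,-1],[0.005,0,0,0,0,0,-1]]]'
```

```text
clock: 15.55
tool_pos: [0.5371, 0.222, 0.0244]
ee_rot: [[1.0, 0.001, -0.0], [0.001, -1.0, 0.0], [-0.0, -0.0, -1.0]]
ft_force: [-6.5, 0.7, 5.7]
finger_gap: 0.581
grasp_force: 64.0
clock: 16.15
tool_pos: [0.5413, 0.222, 0.0244]
ee_rot: [[1.0, 0.001, -0.002], [0.001, -1.0, 0.0], [-0.002, -0.0, -1.0]]
ft_force: [-10.4, -0.2, 8.2]
finger_gap: 0.578
grasp_force: 64.5
```

```bash
python3 -m crank '[[[0,0,-0.001,0,0,0,-1],[0,0,-0.0015,0,0,0,-1],[0,0,-0.0015,0,0,0,-1],[0,0,-0.0015,0,0,0,-1]]]'
python3 -m crank '[[[0.001,0,0,0,0,0,-1],[0.003,0,0,0,0,0,-1],[0.003,0,0,0,0,0,-1],[0.003,0,0,0,0,0,-1],[0.003,0,0,0,0,0,-1]]]'
python3 - <<'E'
from h import *
f=lambda im,x,y,w,h,k:cv2.resize(im[y:y+h,x:x+w],None,fx=k,fy=k,interpolation=cv2.INTER_CUBIC)
t=capture("top")[:,:,::-1];s=capture("side")[:,:,::-1]
cv2.imwrite("pics/c7.png",np.hstack([f(t,225,125,50,75,8),f(s,225,200,50,75,8)]))
E
```

```text
clock: 16.55
tool_pos: [0.5415, 0.2219, 0.0246]
ee_rot: [[1.0, 0.001, -0.002], [0.001, -1.0, 0.0], [-0.002, -0.0, -1.0]]
ft_force: [-6.2, 1.9, 0.6]
finger_gap: 0.576
grasp_force: 63.2
clock: 17.05
tool_pos: [0.5445, 0.2219, 0.0245]
ee_rot: [[1.0, 0.001, -0.002], [0.001, -1.0, 0.0], [-0.002, -0.0, -1.0]]
ft_force: [-6.4, 1.5, 1.0]
finger_gap: 0.579
grasp_force: 63.4
```

View pics/c7.png

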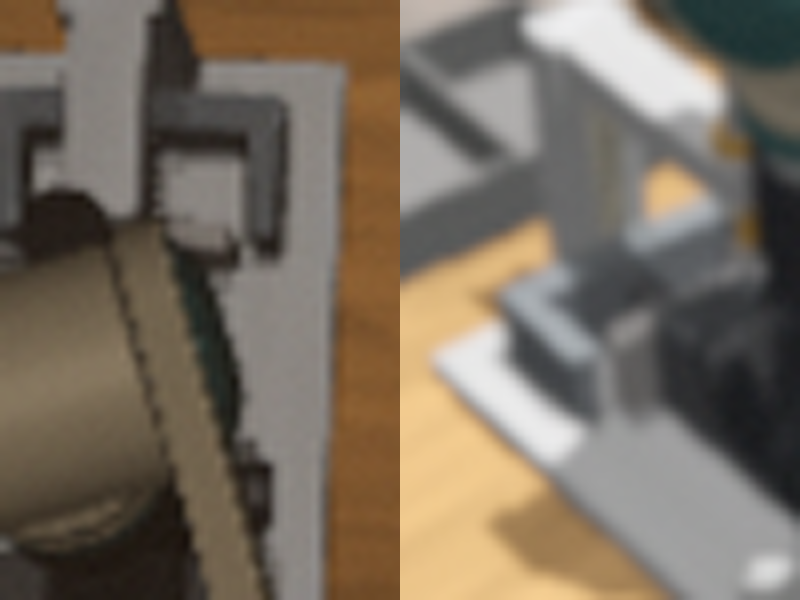

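In the top view the stop's edge is at about row 158.1 and the cheek ends at about 157.3, so roughly 3 to 5 mm remain. I'll push a little more and hold.

```bash
python3 -m crank '[[[0.002,0,0,0,0,0,-1],[0.004,0,0,0,0,0,-1],[0.0045,0,0,0,0,0,-1],[0.0045,0,0,0,0,0,-1],[0.0045,0,0,0,0,0,-1],[0.0045,0,0,0,0,0,-1],[0.0045,0,0,0,0,0,-1],[0.0045,0,0,0,0,0,-1]]]'
python3 - <<'E'
from h import *
f=lambda im,x,y,w,h,k:cv2.resize(im[y:y+h,x:x+w],None,fx=k,fy=k,interpolation=cv2.INTER_CUBIC)
t=capture("top")[:,:,::-1];s=capture("side")[:,:,::-1]
cv2.imwrite("pics/c8.png",np.hstack([f(t,225,125,50,75,8),f(s,225,190,80,120,5)]))
E
```

```text
clock: 17.95
tool_pos: [0.5483, 0.2219, 0.0245]
ee_rot: [[1.0, 0.001, -0.004], [0.001, -1.0, -0.0], [-0.004, 0.0, -1.0]]
ft_force: [-10.2, 0.8, 2.5]
finger_gap: 0.578
grasp_force: 63.7
```

View pics/c8.png

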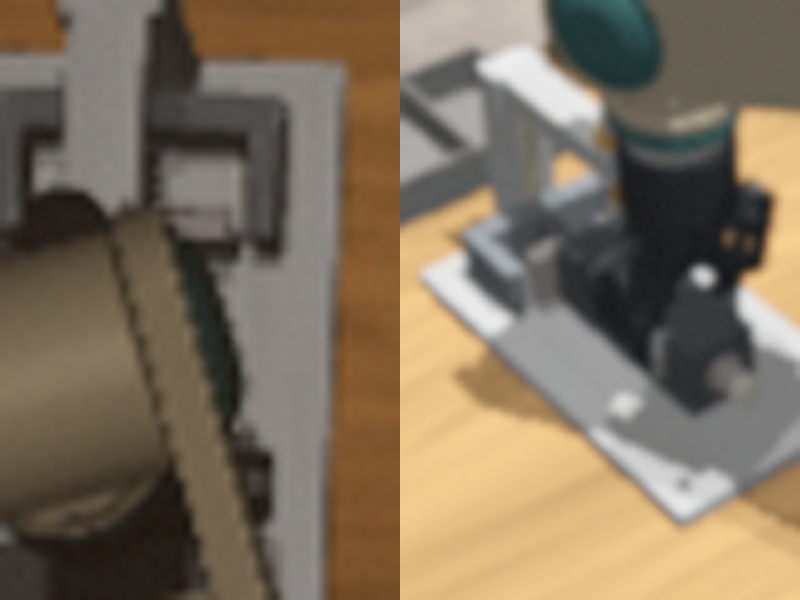

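The stop's face (top row 156.5) is now level with the cheek ends (row 157). The push is a steady 10 N, and the module is flat, square and gripped. Handing in.

```bash
python3 -c "
from cell import *
print(get_obs()['ft_force']); print(job_done())"
```

```text
[-10.215937     0.88681332   2.56368187]
the job is handed in; nothing more can be done
None
```

The module is on the jig bed and gauged, and the arm is holding it against the stop with about 10 N, the stop's face about level with the cheek ends; the job is handed in, but no verdict came back.

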